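# Snap the two loose bottles into the clip row

### The arm

A 7-joint arm with a two-finger parallel gripper is mounted at the origin on the work surface. World frame = base frame: x ahead of the robot, y to its left, z up, the work surface at z = 0. Lengths are in m, angles in rad, forces in N, time in s.
With the tool pointing down it reaches from about 0.4 to 0.9 m from the base axis. Payload 5.6 kg.
Tool frame: the origin (TCP) lies midway between the tips of the shut fingers; the grasp point (between the pads) lies 19 mm behind it; y points along the fingers, z is the direction in which the jaws open and shut, and the axes are right-handed (so a half turn about y gives the same grasp; the last joint's range is limited). The gripper opens to 92 mm and grips with 3 to 60 N. Pads are 20 mm wide; open, the fingers measure 128 mm over their backs; the gripper's body (75 mm by 189 mm) begins 69 mm behind the grasp point.
Start: joints at [-1.255, 0.468, -0.012, 1.603, 0.006, 1.071, -0.056], TCP at [0.228, 0.609, 0.215] pointing down, gripper open.
Joint ranges: [-2.53, 2.53], [-0.31, 2.02], [-1.57, 1.55], [0.28, 2.44], [-1.29, 4.43], [0.15, 1.84], [-2.92, 2.92]. Speed limits (rad/s): [2.57, 2.57, 3.14, 3.14, 3.14, 3.14, 3.14].

### API

Orientations are given as a 3x3 rotation matrix whose columns are the frame's x, y, z axes.
In Python, from station import env, effector, solver, viewer, workorder, search_frame, tip_of gives the robot as it stands. Calls block until the motion is done:
- env.reach(position, orientation): joint-space move of the TCP to a pose.
- env.movel(position, frame=None, rate=0.15): straight line of the TCP; frame=None keeps the orientation; rate is the mean speed in m/s.
- env.goto_joints(angles): joint-space move.
- effector.release() and effector.grasp(squeeze=None): open the fingers fully, or close them until they stop; squeeze is the grip in N (None keeps the last).
- env.pause(seconds).
- solver.inverse_kinematics(position, orientation): joint angles nearest the present ones, or None.
- env.sense(): the state.
- viewer.read_camera(name): name is "scene" or "side" or "wrist"; returns (picture, depth): 420x560x3 uint8, red, green, blue; 420x560 float32, m along the optical axis (not along the pixel's ray), 0 where there is no reading.
- viewer.camera_info(name): a dict with "intrinsics" (3x3 intrinsics, pixels), "dist_coeffs" ([k1, k2, p1, p2, k3] as OpenCV has them; the pictures are not rectified), "eye" and "rotation" of the camera in the world; the wrist camera has in their place "T_tool_cam" (4x4, takes a point from camera to tool coordinates, whose origin is the TCP and whose axes are the tool frame's). Camera axes: x right, y up, looking along -z (the intrinsics and any distortion apply to the point x, -y, -z); pixel columns grow to the right and rows downward; lengths in m; the calibration is good to about 2 mm. A picture is of the moment at which its call begins: read the wrist's pose just before it. camera_info takes no time and is no camera call.
A pose or a line that the arm cannot do raises env.PlanningError and nothing moves.
- workorder.finish_job(): hands the job in, once; it reports no verdict.
Trained networks look in the newest picture that a camera, given by its name, has taken for a name from the list of things; names that differ only in an ending like _2 or _b are one class to them, and where a whole thing is asked for, a point or a joint stands for the part that bears it (a point fixed in the world has none). Each returns a list of dicts, best first, with "score" (0 to 1); they miss things now and then, are a little off and sometimes report something else, mostly with a low value. They report only what shows in the picture. A call takes as long as a camera call. They do not tell look-alikes from the thing itself.
- search_frame(camera, name): "at" ([x, y, z] in m, in world coordinates, good to about 4 mm: the middle of the surface that is visible of it).
- tip_of(camera, name): "at" ([x, y, z] in m, in world coordinates, good to about 4 mm: a listed point, or the origin of a listed thing).
The state is a dict: "t": time; "joint_positions": joint angles; "joint_velocities": joint speeds; "tau": joint torques, N m; "ee_pos": TCP position; "tcp_rot": TCP orientation; "wrist_force": force on the tool from outside, world axes, zero at the start; "moment": the same for the moment, N m; "gripper_width": finger opening in m.
Only numpy, scipy, OpenCV 4.12 (cv2) and the standard library are available. Lean on these libraries where they do the work, as an engineer would, in place of code of your own. Each camera call takes 0.05 s, during which the arm holds its last target.

### The job

Put away the two brown bottles that stand out on the bench: slide each one upright across the bench, without lifting it, into the empty spring clip of its own size until it snaps fully home and the jaws close in front of it. Do not tip a bottle over, leave all the other things where they are, and let go of everything at the end.

Things in the scene. Friction and masses are not known exactly. Their poses are not given: they have to be found in the camera images.
- wide_bottle: The wide bottle to put away: brown (amber), blank white paper band, black cap. Round, straight-sided body 58 mm across up to 62 mm, then a shoulder to a cap 44 mm across, 20 mm high; 88 mm high in all, about 250 g. Origin: centre of its underside; z up. Stands loose, left or right of the clip row and nearer the robot.
- slim_bottle: The slim bottle to put away: brown (amber), blank white paper band, black cap. Round, straight-sided body 40 mm across up to 58 mm, then a shoulder to a cap 28 mm across, 18 mm high; 84 mm high in all, about 140 g. Origin: centre of its underside; z up. Stands loose, left or right of the clip row and nearer the robot.
- wide_clip: Empty wide spring clip for the 58 mm bottle, fixed; one of four in a row, in varying order. Origin: on the bench, on the axis where the bottle stands when home. +x points from the mouth into the clip, away from the robot: a bottle goes in along +x. A grey block (the stop) has its flat face at x = 29 mm. Block and jaws end at most 47 mm above the bench, nothing lies under the jaws.
- slim_clip: Empty slim spring clip for the 40 mm bottle, fixed; one of four in a row, in varying order. Origin: on the bench, on the axis where the bottle stands when home. +x points from the mouth into the clip, away from the robot: a bottle goes in along +x. A grey block (the stop) has its flat face at x = 20 mm. Block and jaws end at most 47 mm above the bench, nothing lies under the jaws.
- wide_clip_mouth (a point): Mouth of the empty wide clip, midway between the rollers of its jaws: in the clip frame x = -21, y = 0, z = 32 mm. Steel jaws 24 to 40 mm above the bench; free-turning rollers, 10 mm round, centred 27 mm either side of this point; lips flare to 41 mm either side at x = -36 mm. The rollers yield sideways to a push of about 5 to 12 N and close in front of the bottle with under 1 mm of play.
- slim_clip_mouth (a point): Mouth of the empty slim clip, midway between the rollers of its jaws: in the clip frame x = -15, y = 0, z = 32 mm. Steel jaws 24 to 40 mm above the bench; free-turning rollers, 10 mm round, centred 20.5 mm either side of this point; lips flare to 34 mm either side at x = -30 mm. The rollers yield sideways to a push of about 4 to 9 N and close in front of the bottle with under 1 mm of play.
- wide_clip_left (a joint): Left (+y) jaw of the empty wide clip: hinge angle in rad, 0 closed (at its rest stop), positive as the jaw is pushed outwards; sprung, about 0.15 while the widest part of the bottle passes, back to about 0 behind it.
- wide_clip_right (a joint): Right (-y) jaw of the empty wide clip: hinge angle in rad, 0 closed (at its rest stop), positive as the jaw is pushed outwards; sprung, about 0.15 while the widest part of the bottle passes, back to about 0 behind it.
- slim_clip_left (a joint): Left (+y) jaw of the empty slim clip: hinge angle in rad, 0 closed (at its rest stop), positive as the jaw is pushed outwards; sprung, about 0.15 while the widest part of the bottle passes, back to about 0 behind it.
- slim_clip_right (a joint): Right (-y) jaw of the empty slim clip: hinge angle in rad, 0 closed (at its rest stop), positive as the jaw is pushed outwards; sprung, about 0.15 while the widest part of the bottle passes, back to about 0 behind it.
- wide_stored: White bottle, 58 mm across and 88 mm high, already home in the other wide clip. Bystander. Origin: centre of its underside.
- slim_stored: White bottle, 40 mm across and 84 mm high, already home in the other slim clip. Bystander. Origin: centre of its underside.
- beaker: Empty glass beaker, 60 mm across, 70 mm high, near the robot in the middle. Bystander. Origin: centre of its underside.
- tape_roll: Roll of tan tape lying flat, 90 mm across, 24 mm high. Bystander. Origin: centre of its underside.
- slide_box: Cardboard box 80 x 60 x 35 mm. Bystander. Origin: centre of its underside.
- spatula: Spatula lying on the bench, 180 mm long, near the robot on the left. Origin: near the middle of its length, at bench height. Bystander.
- petri: Clear closed dish lying flat, 90 mm across, 16 mm high, near the robot on the right. Bystander. Origin: centre of its underside.
- rail: Fixed aluminium rail behind the four clips: a bar 440 mm long along its own y, 21 to 43 mm above the bench. Origin: on the bench, at the middle of the row of home positions, which lie at y = -150, -50, 50, 150 mm, x = 0 in its frame. +x points away from the robot, as for the clips.
Things that resemble listed ones, but are neither listed nor needed, are in the scene too. Leave any pink look-alike of the wide_bottle alone.

How it is judged:
By the outcome, as a careful person would: the job done as asked, in the order asked, and still so for the second after the job is handed in, with the robot touching nothing.
It also fails if it takes over 72 s, if anything falls off the work surface, if the arm or the gripper's body presses on something with over 40 N, if the wrist force passes 120 N, or if a joint passes its speed limit or range.

## Working session

There is one attempt and no reset: what is moved stays moved. The work goes in short steps, each a Python script; the robot and the scene stay as the last script left them, time stands still between calls to the robot, and variables do not carry over. Pictures are saved under pics/ and viewed, and the job is handed in when it is done.

```bash
ls; mkdir -p pics; cat > h.py <<'E'
import numpy as np, cv2
from station import env, effector, solver, viewer, workorder, search_frame, tip_of
def snap(name, fn):
    p,d=viewer.read_camera(name); cv2.imwrite('pics/'+fn,cv2.cvtColor(p,cv2.COLOR_RGB2BGR)); np.save('/tmp/%s_d.npy'%name,d); np.save('/tmp/%s_p.npy'%name,p); return p,d
E
python3 - <<'E'
from h import *
np.set_printoptions(precision=4,suppress=True)
for c in ["scene","side"]:
    snap(c,c+'0.png'); print(c,viewer.camera_info(c))
    for n in ["wide_bottle","slim_bottle","wide_clip","slim_clip","wide_clip_mouth","slim_clip_mouth","rail","beaker","wide_stored","slim_stored","tape_roll","slide_box","spatula","petri"]:
        print(n,[(np.round(r['at'],3).tolist(),round(r['score'],2)) for r in tip_of(c,n)])
s=env.sense();print(s['t'],s['ee_pos'],s['tcp_rot'])
E
```

```text
pics
scene {'intrinsics': array([[446.9121,   0.    , 279.6159],
       [  0.    , 446.9121, 215.2377],
       [  0.    ,   0.    ,   1.    ]]), 'dist_coeffs': array([-0.0122,  0.    ,  0.    ,  0.    ,  0.    ]), 'eye': array([1.438 , 0.2525, 0.7252]), 'rotation': array([[-0.2789, -0.5517,  0.786 ],
       [ 0.9602, -0.1713,  0.2204],
       [ 0.013 ,  0.8163,  0.5775]])}
wide_bottle [([0.504, -0.27, -0.001], 0.68), ([0.406, -0.312, -0.0], 0.6), ([0.479, -0.388, 0.001], 0.58)]
slim_bottle [([0.502, 0.268, -0.002], 0.63)]
wide_clip [([0.635, 0.034, 0.002], 0.55)]
slim_clip [([0.62, 0.138, -0.0], 0.69)]
wide_clip_mouth [([0.616, 0.039, 0.034], 0.76)]
slim_clip_mouth [([0.611, 0.133, 0.032], 0.61)]
rail [([0.641, -0.01, 0.003], 0.69), ([0.644, -0.061, 0.002], 0.38)]
beaker [([0.384, -0.04, 0.004], 0.7)]
wide_stored [([0.647, -0.063, -0.001], 0.89)]
slim_stored [([0.66, -0.166, 0.001], 0.86)]
tape_roll [([0.661, 0.354, 0.0], 0.75), ([0.498, 0.268, -0.002], 0.27)]
slide_box [([0.688, -0.358, 0.003], 0.75)]
spatula [([0.346, 0.237, -0.003], 0.87)]
petri []
side {'intrinsics': array([[445.
[... 533 characters left out ...]
slim_clip [([0.626, 0.137, 0.001], 0.94)]
wide_clip_mouth [([0.617, 0.032, 0.033], 0.93)]
slim_clip_mouth [([0.607, 0.136, 0.028], 0.83)]
rail []
beaker [([0.384, -0.036, 0.003], 0.73), ([0.501, -0.266, 0.001], 0.29)]
wide_stored [([0.652, -0.06, -0.002], 0.74), ([0.66, -0.162, 0.004], 0.45), ([0.603, 0.134, 0.03], 0.33)]
slim_stored [([0.659, -0.161, 0.003], 0.57)]
tape_roll [([0.668, 0.364, 0.002], 0.81)]
slide_box [([0.687, -0.359, -0.0], 0.62), ([0.635, 0.035, -0.001], 0.28)]
spatula [([0.605, 0.132, 0.025], 0.66)]
petri [([0.338, -0.19, -0.0], 0.87), ([0.613, 0.032, 0.03], 0.18)]
1.5 [0.2283 0.6086 0.2146] [[ 0.9363  0.      0.3512]
 [-0.3512  0.      0.9363]
 [ 0.     -1.      0.    ]]
```

View pics/scene0.png

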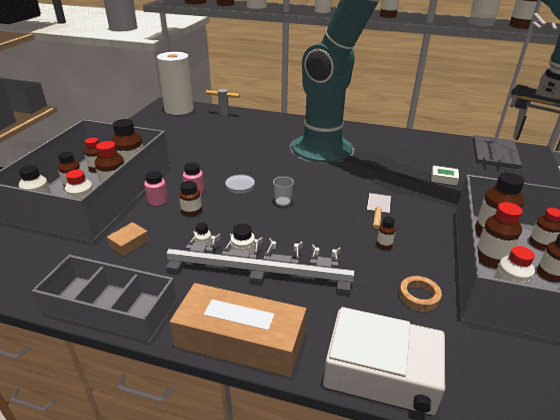

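View pics/side0.png

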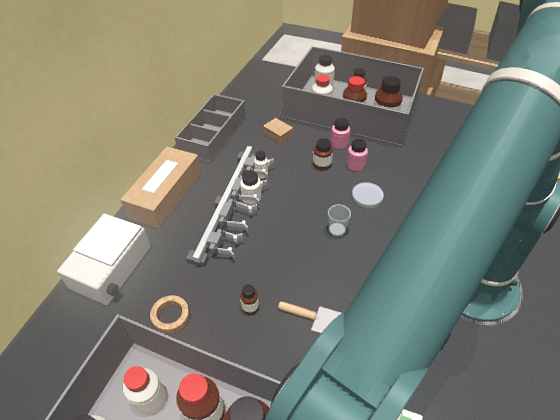

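Scene picture: the brown wide bottle is at (190,198). Its look-alikes are the pink bottles at (193,180) and (156,188), plus more in the bins. The brown slim bottle is at (386,233) and stands alone outside the bins. The white stored bottles are at (203,235) and (243,240), and the empty clips at about (280,250) wide and (325,256) slim. I choose the brown ones at about (0.503,-0.268) and (0.500,0.267), then refine with depth and a close crop.

```bash
cat >> h.py <<'E'
def cloud(name, p, d, eye=None, R=None):
    ci=viewer.camera_info(name); K=ci['intrinsics']; D=np.array(ci['dist_coeffs'])
    v,u=np.nonzero(d>0)
    n=cv2.undistortPoints(np.stack([u,v],1).astype(np.float64)[:,None],K,D)[:,0]
    z=d[v,u].astype(float)
    c=np.stack([n[:,0]*z,-n[:,1]*z,-z],1)
    if eye is None: eye,R=ci['eye'],ci['rotation']
    return c@R.T+eye, p[v,u].astype(int), np.stack([u,v],1)
from scipy.optimize import least_squares
def fit(P,r,c0):
    f=lambda c: np.hypot(P[:,0]-c[0],P[:,1]-c[1])-r
    s=least_squares(f,c0,loss='soft_l1',f_scale=0.001)
    return s.x, np.median(np.abs(s.fun)), len(P)
E
python3 - <<'E'
from h import *
np.set_printoptions(precision=4,suppress=True)
B={'wide':((.503,-.268),.029,.022),'slim':((.5,.267),.02,.014),'wst':((.65,-.062),.029,.022),'sst':((.66,-.162),.02,.014)}
for c in ["scene","side"]:
    P,C,U=cloud(c,np.load(f'/tmp/{c}_p.npy'),np.load(f'/tmp/{c}_d.npy'))
    for n,(c0,r,rc) in B.items():
        near=np.hypot(P[:,0]-c0[0],P[:,1]-c0[1])<r+.012
        hi=.06 if r>.025 else .056
        lo=.012 if len(n)==4 else .05
        m=near&(P[:,2]>lo)&(P[:,2]<hi)
        zt=.088 if r>.025 else .084; h=.02 if r>.025 else .018
        t=near&(P[:,2]>zt-h+.003)&(P[:,2]<zt-.003)
        top=near&(P[:,2]>zt-.004)
        print(c,n,'body',fit(P[m],r,c0),'cap',fit(P[t],rc,c0),'top',P[top].mean(0),np.sort(P[near][:,2])[-5:])
    # rail
    m=(P[:,2]>.039)&(P[:,2]<.047)&(np.abs(P[:,0]-(.641-.123*(P[:,1]+.013))-.045)<.04)&(np.abs(P[:,1])<.26)
    Q=P[m]; mu=np.median(Q,0); 
    l=cv2.fitLine(Q[:,:2].astype(np.float32),cv2.DIST_HUBER,0,.001,.001).ravel(); print('rail',len(Q),l,Q[:,2].mean(),np.arctan2(-l[0]*np.sign(l[1]),abs(l[1])))
    n=np.array([l[1],-l[0]])*np.sign(l[1]); e=(Q[:,:2]-l[2:])@n; s=(Q[:,:2]-l[2:])@(l[:2]*np.sign(l[1])); print(np.percentile(e,[1,10,50,90,99]),np.percentile(s,[0,1,99,100]))
im=cv2.imread('pics/scene0.png'); a=cv2.resize(im[140:290,130:410],None,fx=2.8,fy=2.8,interpolation=cv2.INTER_CUBIC); cv2.imwrite('pics/crop0.png',a)
E
```

```text
scene wide body (array([ 0.5034, -0.2709]), np.float64(0.0009394119454664025), 312) cap (array([ 0.5033, -0.2714]), np.float64(0.0010823411232676865), 78) top [ 0.5065 -0.2697  0.0868] [0.0891 0.0893 0.0893 0.0896 0.0899]
scene slim body (array([0.5003, 0.2696]), np.float64(0.0008435414174637751), 225) cap (array([0.4999, 0.27  ]), np.float64(0.0008900918361818694), 51) top [0.5025 0.2698 0.0828] [0.0846 0.0849 0.0851 0.0852 0.0861]
scene wst body (array([ 0.6482, -0.0619]), np.float64(0.0008605898535974689), 83) cap (array([ 0.6482, -0.0619]), np.float64(0.000982807708950536), 97) top [ 0.6506 -0.0608  0.0869] [0.0889 0.089  0.0891 0.0891 0.0894]
scene sst body (array([ 0.6606, -0.1615]), np.float64(0.0006948466987707728), 34) cap (array([ 0.6598, -0.1614]), np.float64(0.0006510250267534384), 46) top [ 0.6627 -0.1596  0.083 ] [0.0853 0.0853 0.0855 0.0855 0.0856]
rail 1780 [ 0.1229 -0.9924  0.6884  0.0409] 0.042621234328616656 0.12316832
[-0.0416 -0.0245  0.0005  0.013   0.0158] [-0.2672 -0.2561  0.1645  0.1714]
side wide body (array([ 0.5022, -0.2713]), np.float64(0.0011343915141657
[... 247 characters left out ...]
 , 0.2683]), np.float64(0.0003462273243995751), 34) top [0.4981 0.2702 0.0848] [0.0876 0.0886 0.0887 0.0888 0.0888]
side wst body (array([ 0.6488, -0.0633]), np.float64(0.001512895441316213), 67) cap (array([ 0.6482, -0.0638]), np.float64(0.00082660747865166), 53) top [ 0.6463 -0.0599  0.0896] [0.0928 0.093  0.0931 0.0932 0.0938]
side sst body (array([ 0.6616, -0.1621]), np.float64(0.0014435304020125501), 27) cap (array([ 0.6601, -0.1608]), np.float64(0.001327571165193095), 26) top [ 0.658  -0.1579  0.0844] [0.087  0.087  0.0872 0.0872 0.0877]
rail 992 [ 0.1238 -0.9923  0.6859  0.0422] 0.04381450573911281 0.124127455
[-0.0443 -0.0293  0.0015  0.0123  0.0152] [-0.2661 -0.2578  0.17    0.1733]
```

View pics/crop0.png

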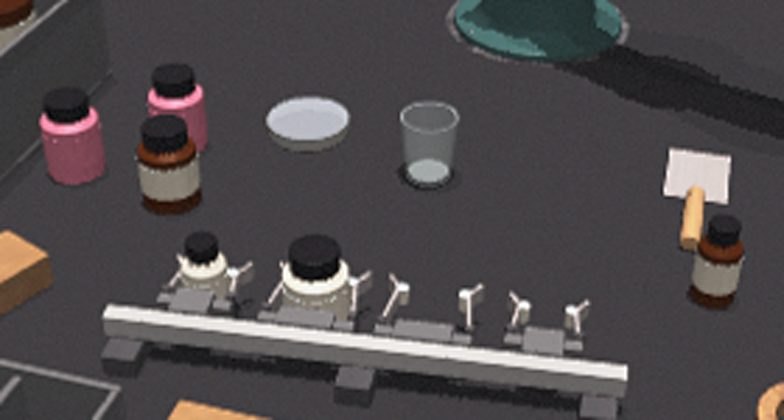

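```bash
cat >> h.py <<'E'
YAW=.1236; c_,s_=np.cos(YAW),np.sin(YAW); X=np.array([c_,s_,0]); Y=np.array([-s_,c_,0]); O=np.array([.642,-.0127,0])
down=np.array([0,0,-1.])
RG=np.stack([X,down,Y],1)            # opens along rail y
RP=np.stack([np.cross(down,X),down,X],1)   # opens along rail x
def W(x,y,z): return O+x*X+y*Y+np.array([0,0,z])
def st(m=''):
    s=env.sense(); p=s['ee_pos']-O; print(m,'t %.1f'%s['t'],'rail',np.round([p@X,p@Y,s['ee_pos'][2]],4),'F',np.round(s['wrist_force'],1),'w',round(s['gripper_width'],4)); return s
E
python3 - <<'E'
from h import *
for R in (RP,-RP*np.array([1,-1,1])):
    print([solver.inverse_kinematics(W(x,y,z),R) is not None for x,y,z in [(-.15,.15,.2),(-.04,.15,.02),(-.15,.05,.02),(-.05,.05,.02)]])
b=np.array([.4995,.2695])
env.reach([*b,.16],RG); st('above')
p,d=snap('wrist','w1.png')
env.movel([*b,.02]); st('down')
effector.grasp(15); st('grasp')
E
```

```text
[True, True, True, True]
[True, True, True, True]
above t 3.1 rail [-0.1068  0.299   0.1602] F [ 0.2  0.4 -0.3] w 0.092
down t 4.2 rail [-0.106   0.298   0.0208] F [ 0.2  0.4 -0.6] w 0.0916
grasp t 5.1 rail [-0.1066  0.2975  0.02  ] F [-0.2 -1.  -0.1] w 0.0397
```

View pics/w1.png

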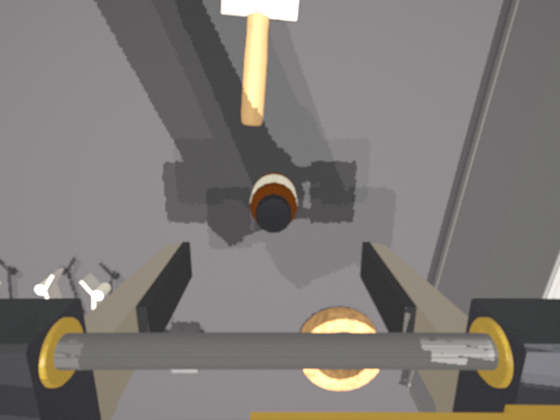

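Wrist picture: the brown slim bottle is centred at (273,210) between the fingers, the spatula is well clear at (255,70), and the grip width of 39.7 mm matches the 40 mm body. Sliding it now.

```bash
python3 - <<'E'
from h import *
env.movel(W(-.11,.15,.0205),rate=.1); st('mid')
env.movel(W(-.052,.15,.0205),rate=.06); s=st('mouth')
env.movel(W(-.052,.15,.0205),rate=.05); st('adj')
snap('scene','s1.png'); snap('side','d1.png')
c='scene'
for c in ('scene','side'):
    P,C,U=cloud(c,np.load(f'/tmp/{c}_p.npy'),np.load(f'/tmp/{c}_d.npy'))
    q=P-O; x=q@X; y=q@Y
    # jaws of slim & wide clip: z 24-42 mouth region
    for yc,w in((.15,.045),(.05,.05)):
        m=(np.abs(y-yc)<w)&(x>-.045)&(x<.01)&(P[:,2]>.02)&(P[:,2]<.044)
        yy=y[m]-yc; print(c,yc,m.sum(),np.percentile(yy[yy>0],[2,50,98]) if (yy>0).any() else 0,np.percentile(yy[yy<0],[2,50,98]) if (yy<0).any() else 0, 'x',np.percentile(x[m],[2,98]))
a=cv2.imread('pics/s1.png')[180:320,220:440]; cv2.imwrite('pics/s1c.png',cv2.resize(a,None,fx=3.4,fy=3.4,interpolation=cv2.INTER_CUBIC))
E
```

```text
mid t 6.7 rail [-0.11    0.1508  0.0205] F [ 0.6 -0.1 -2.1] w 0.0396
mouth t 7.8 rail [-0.0525  0.15    0.0204] F [-0.3 -0.1 -1.9] w 0.0396
adj t 8.1 rail [-0.0522  0.15    0.0206] F [ 0.1 -0.2 -1.5] w 0.0394
scene 0.15 305 [0.00204066 0.02129684 0.03435838] [-0.03226249 -0.0204256  -0.00082816] x [-0.04392635  0.00461998]
scene 0.05 129 [0.02483428 0.03390986 0.04264037] [-0.03986903 -0.03081451 -0.02205274] x [-0.0343826   0.00723432]
side 0.15 6 [0.0307084  0.03217018 0.03291292] 0 x [-0.04203636 -0.02542133]
side 0.05 4 [0.03068846 0.03279243 0.03488975] 0 x [-0.01544616 -0.00832394]
```

View pics/s1c.png

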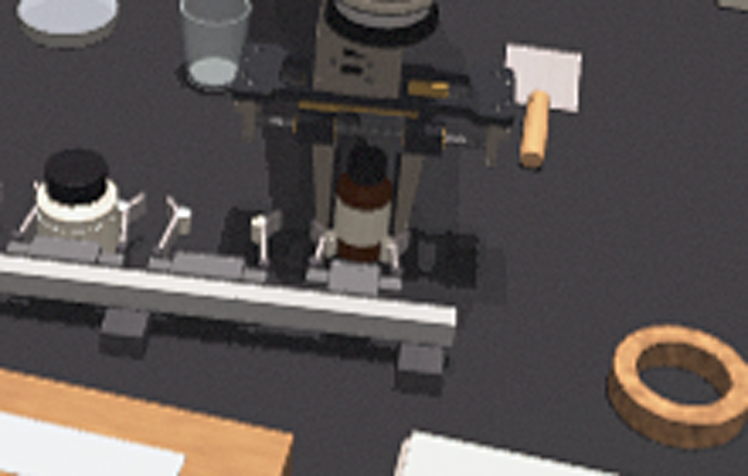

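```bash
cat >> h.py <<'E'
def push(y,x0,x1,lim=30,z=.022,step=.003,rate=.03):
    x=x0
    while x<x1-1e-6:
        x=min(x+step,x1); env.movel(W(x,y,z),rate=rate)
        s=env.sense(); f=s['wrist_force']@X; p=s['ee_pos']-O
        print('cmd %.4f at %.4f y %.4f F %.1f t %.1f'%(x,p@X,p@Y,f,s['t']))
        if abs(f)>lim: print('limit'); break
    return x
E
python3 - <<'E'
from h import *
effector.release(); st('rel')
env.movel(W(-.052,.15,.13),rate=.2)
env.movel(W(-.13,.15,.13),rate=.2)
# choose nearer wrist rotation
q0=env.sense()['joint_positions']
alts=[RP,RP*np.array([-1,1,-1])]
qs=[solver.inverse_kinematics(W(-.13,.15,.13),R) for R in alts]
i=int(np.argmin([np.abs(q-q0).sum() if q is not None else 99 for q in qs])); print('alt',i)
env.reach(W(-.13,.15,.13),alts[i])
effector.grasp(15); st('closed')
env.movel(W(-.13,.15,.022),rate=.2)
env.movel(W(-.09,.15,.022),rate=.1); st()
push(.15,-.09,-.066)
snap('scene','s2.png')
a=cv2.imread('pics/s2.png')[180:320,220:440]; cv2.imwrite('pics/s2c.png',cv2.resize(a,None,fx=3.4,fy=3.4,interpolation=cv2.INTER_CUBIC))
E
```

```text
rel t 9.1 rail [-0.052   0.15    0.0205] F [ 0.1  0.3 -0.2] w 0.0916
alt 0
closed t 12.9 rail [-0.13  0.15  0.13] F [-0.3 -0.  -0.1] w 0.0004
 t 14.2 rail [-0.0902  0.1501  0.0224] F [ 0.2 -1.  -0.5] w 0.0005
cmd -0.0870 at -0.0875 y 0.1500 F -1.1 t 14.4
cmd -0.0840 at -0.0839 y 0.1500 F -0.2 t 14.7
cmd -0.0810 at -0.0807 y 0.1500 F 0.0 t 14.9
cmd -0.0780 at -0.0777 y 0.1500 F -1.3 t 15.2
cmd -0.0750 at -0.0747 y 0.1500 F -0.5 t 15.4
cmd -0.0720 at -0.0716 y 0.1500 F -0.4 t 15.7
cmd -0.0690 at -0.0687 y 0.1500 F -0.4 t 15.9
cmd -0.0660 at -0.0657 y 0.1500 F -0.2 t 16.2
```

View pics/s2c.png

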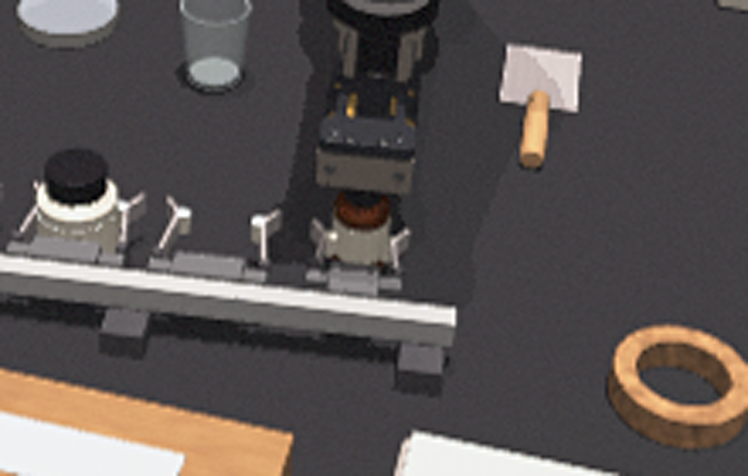

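The bottle stands at the mouth with its body at about (362,230) in the crop, centred between the jaws. I continue pushing.

```bash
python3 - <<'E'
from h import *
x=push(.15,-.066,-.036,lim=28,step=.003,rate=.04)
np.savetxt('/tmp/x',[x])
snap('scene','s3.png')
a=cv2.imread('pics/s3.png')[180:320,220:440]; cv2.imwrite('pics/s3c.png',cv2.resize(a,None,fx=3.4,fy=3.4,interpolation=cv2.INTER_CUBIC))
E
```

```text
cmd -0.0630 at -0.0635 y 0.1500 F -2.8 t 16.5
cmd -0.0600 at -0.0617 y 0.1500 F -5.6 t 16.7
cmd -0.0570 at -0.0597 y 0.1501 F -8.9 t 17.0
cmd -0.0540 at -0.0572 y 0.1501 F -11.7 t 17.2
cmd -0.0510 at -0.0534 y 0.1500 F -7.8 t 17.5
cmd -0.0480 at -0.0478 y 0.1500 F -1.2 t 17.7
cmd -0.0450 at -0.0438 y 0.1499 F -0.1 t 18.0
cmd -0.0420 at -0.0415 y 0.1500 F 0.3 t 18.2
cmd -0.0390 at -0.0388 y 0.1500 F -0.9 t 18.5
cmd -0.0360 at -0.0361 y 0.1500 F -0.4 t 18.7
```

View pics/s3c.png

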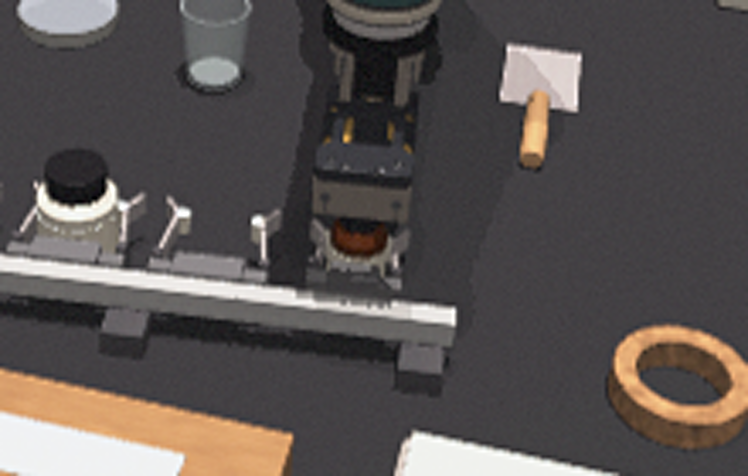

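```bash
python3 - <<'E'
from h import *
x=push(.15,-.036,-.026,lim=8,step=.002,rate=.04)
env.movel(W(-.12,.15,.022),rate=.15)
env.movel(W(-.12,.15,.16),rate=.2); st('up')
c='scene';snap('scene','s4.png')
P,C,U=cloud(c,np.load(f'/tmp/{c}_p.npy'),np.load(f'/tmp/{c}_d.npy'))
q=P-O; x=q@X; y=q@Y; near=np.hypot(x,y-.15)<.032
L=np.stack([x,y-.15],1)
for lo,hi,r in((.05,.056,.02),(.069,.081,.014)):
    m=near&(P[:,2]>lo)&(P[:,2]<hi); print(fit(L[m],r,[0,0]))
print(P[near][:,2].max())
a=cv2.imread('pics/s4.png')[180:320,220:440]; cv2.imwrite('pics/s4c.png',cv2.resize(a,None,fx=3.4,fy=3.4,interpolation=cv2.INTER_CUBIC))
E
```

```text
cmd -0.0340 at -0.0358 y 0.1500 F -6.0 t 19.0
cmd -0.0320 at -0.0357 y 0.1500 F -10.0 t 19.3
limit
up t 20.8 rail [-0.1205  0.15    0.1591] F [-0.4 -0.3  0.4] w 0.0004
(array([0.00032643, 0.0005064 ]), np.float64(0.0006034858820333777), 33)
(array([0.00037623, 0.00040641]), np.float64(0.0008228520947455176), 54)
0.29056819894477237
```

View pics/s4c.png

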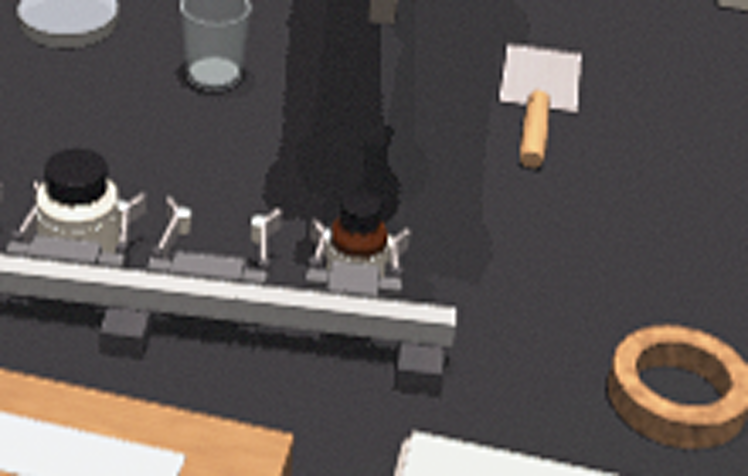

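The slim bottle stands home at (360,230) in the crop, with fit error under 1 mm, a hard stop felt and the jaws closed. Now the wide bottle.

```bash
python3 - <<'E'
from h import *
b=np.array([.503,-.2713])
effector.release()
env.reach([*b,.20],RG); st('above')
snap('wrist','w2.png')
E
```

```text
above t 24.2 rail [-0.1695 -0.2388  0.1999] F [-0.1  0.5 -0.2] w 0.0917
```

View pics/w2.png

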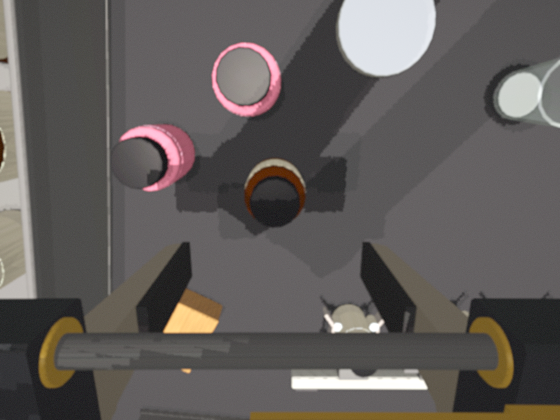

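The brown wide bottle is centred at (274,197). The pinks at (150,158) and (246,77) lie outside the finger paths.

```bash
python3 - <<'E'
from h import *
b=np.array([.503,-.2713])
env.movel([*b,.0205],rate=.15); st('down')
effector.grasp(15); st('grasp')
env.movel(W(-.13,.0505,.0205),rate=.12); st('mid')
env.movel(W(-.057,.0505,.0205),rate=.07); st('mouth')
env.movel(W(-.057,.0505,.0205),rate=.05); st('adj')
effector.release(); st('rel')
env.movel(W(-.057,.0505,.13),rate=.2)
env.movel(W(-.14,.0505,.13),rate=.2)
env.reach(W(-.14,.0505,.13),RP)
effector.grasp(15)
env.movel(W(-.14,.0505,.022),rate=.2); st('low')
snap('scene','s5.png')
a=cv2.imread('pics/s5.png')[180:320,220:440]; cv2.imwrite('pics/s5c.png',cv2.resize(a,None,fx=3.4,fy=3.4,interpolation=cv2.INTER_CUBIC))
E
```

```text
down t 25.6 rail [-0.1692 -0.2399  0.0214] F [ 0.6 -0.2  0.2] w 0.0916
grasp t 26.2 rail [-0.1697 -0.2396  0.0207] F [-0.   0.5  1.9] w 0.0577
mid t 28.8 rail [-0.1303  0.0508  0.0206] F [-0.2 -3.   5.2] w 0.0577
mouth t 30.0 rail [-0.0601  0.0526  0.0202] F [-7.   0.1 10.3] w 0.0577
adj t 30.3 rail [-0.0601  0.0526  0.0203] F [-6.3 -0.7  9.3] w 0.0579
rel t 30.9 rail [-0.057   0.0505  0.0205] F [-0.7 -0.   0.4] w 0.092
low t 35.5 rail [-0.1395  0.0501  0.0225] F [-0.8  0.2  0.4] w 0.0005
```

View pics/s5c.png

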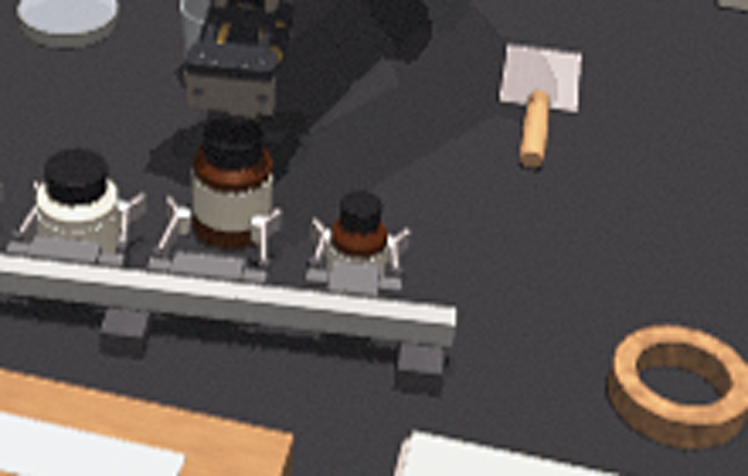

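The forces at the mouth were higher than for the slim bottle (about 7 N along, 10 N up). I measure where the bottle stands before pushing.

```bash
cat >> h.py <<'E'
def local(c,x0,yc,zs):
    P,C,U=cloud(c,np.load(f'/tmp/{c}_p.npy'),np.load(f'/tmp/{c}_d.npy'))
    q=P-O; L=np.stack([q@X,q@Y-yc],1)
    for lo,hi,r in zs:
        m=(np.hypot(L[:,0]-x0,L[:,1])<r+.008)&(P[:,2]>lo)&(P[:,2]<hi); print(c,lo,fit(L[m],r,[x0,0]))
E
python3 - <<'E'
from h import *
snap('side','d5.png')
for c in('scene','side'): local(c,-.058,.05,((.045,.06,.029),(.071,.085,.022)))
local('scene',0,.15,((.05,.056,.02),(.069,.081,.014)))
local('scene',0,-.05,((.05,.06,.029),(.071,.085,.022)))
E
```

```text
scene 0.045 (array([-0.06054673,  0.00284501]), np.float64(0.0008829801024736478), 116)
scene 0.071 (array([-0.0611299 ,  0.00294299]), np.float64(0.0008286270150383544), 85)
side 0.045 (array([-0.06120496,  0.00152397]), np.float64(0.0007778087456333949), 90)
side 0.071 (array([-0.0612296,  0.0018047]), np.float64(0.0008262180782854806), 58)
scene 0.05 (array([-0.00016645,  0.00057545]), np.float64(0.0006434499084653472), 38)
scene 0.069 (array([7.31027468e-05, 8.65419476e-04]), np.float64(0.0009537151563891143), 56)
scene 0.05 (array([-1.65545582e-05,  5.90262292e-04]), np.float64(0.00091190597504507), 87)
scene 0.071 (array([-1.64886207e-04,  7.00380136e-05]), np.float64(0.000784779014543751), 95)
```

```bash
python3 - <<'E'
from h import *
env.movel(W(-.11,.0515,.022),rate=.1)
x=push(.0515,-.11,-.092,lim=25,step=.003,rate=.04)
snap('scene','s6.png'); snap('side','d6.png')
for c in('side','scene'): local(c,-.049,.05,((.045,.06,.029),(.071,.085,.022)))
E
```

```text
cmd -0.1070 at -0.1072 y 0.0515 F -0.3 t 36.3
cmd -0.1040 at -0.1045 y 0.0515 F -0.8 t 36.5
cmd -0.1010 at -0.1010 y 0.0515 F -1.8 t 36.8
cmd -0.0980 at -0.0976 y 0.0515 F -2.1 t 37.0
cmd -0.0950 at -0.0946 y 0.0515 F -1.1 t 37.3
cmd -0.0920 at -0.0916 y 0.0515 F -1.2 t 37.5
side 0.045 (array([-0.04715278,  0.001892  ]), np.float64(0.0010606371461577817), 90)
side 0.071 (array([-0.04669602,  0.00103244]), np.float64(0.0009081749241133044), 61)
scene 0.045 (array([-0.04569551,  0.00309157]), np.float64(0.0010257675779859823), 119)
scene 0.071 (array([-0.04620161,  0.00325089]), np.float64(0.000868378336742014), 80)
```

Sliding well and upright. Continuing in.

```bash
python3 - <<'E'
from h import *
x=push(.0505,-.092,-.034,lim=24,step=.003,rate=.05)
snap('scene','s7.png')
a=cv2.imread('pics/s7.png')[180:320,220:440]; cv2.imwrite('pics/s7c.png',cv2.resize(a,None,fx=3.4,fy=3.4,interpolation=cv2.INTER_CUBIC))
E
```

```text
cmd -0.0890 at -0.0890 y 0.0503 F -2.0 t 37.9
cmd -0.0860 at -0.0872 y 0.0498 F -5.0 t 38.1
cmd -0.0830 at -0.0855 y 0.0498 F -8.1 t 38.4
cmd -0.0800 at -0.0842 y 0.0499 F -13.4 t 38.6
cmd -0.0770 at -0.0818 y 0.0500 F -14.5 t 38.9
cmd -0.0740 at -0.0788 y 0.0501 F -14.9 t 39.1
cmd -0.0710 at -0.0750 y 0.0502 F -12.4 t 39.4
cmd -0.0680 at -0.0708 y 0.0503 F -9.4 t 39.6
cmd -0.0650 at -0.0664 y 0.0504 F -5.5 t 39.9
cmd -0.0620 at -0.0608 y 0.0505 F 0.3 t 40.1
cmd -0.0590 at -0.0584 y 0.0505 F -0.5 t 40.4
cmd -0.0560 at -0.0557 y 0.0505 F 0.2 t 40.6
cmd -0.0530 at -0.0527 y 0.0505 F 0.3 t 40.9
cmd -0.0500 at -0.0498 y 0.0505 F -0.1 t 41.1
cmd -0.0470 at -0.0468 y 0.0505 F -0.4 t 41.4
cmd -0.0440 at -0.0454 y 0.0505 F -6.6 t 41.6
cmd -0.0410 at -0.0454 y 0.0505 F -13.7 t 41.9
cmd -0.0380 at -0.0454 y 0.0506 F -21.9 t 42.1
cmd -0.0350 at -0.0455 y 0.0507 F -31.2 t 42.4
limit
```

View pics/s7c.png

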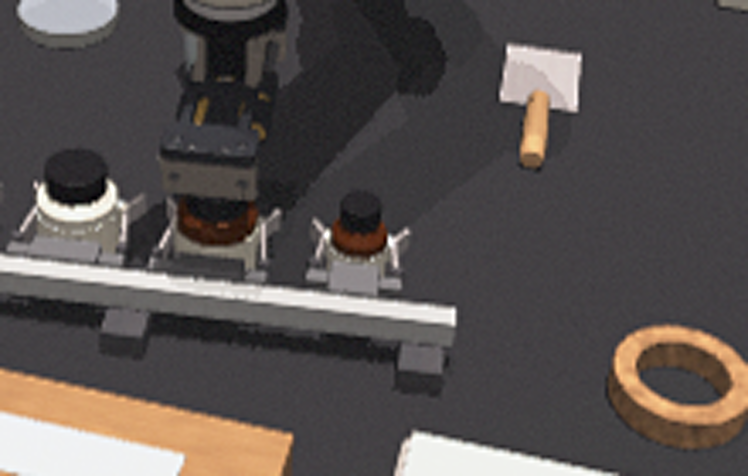

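Hard stop felt at the expected place. Next I back off and check everything.

```bash
python3 - <<'E'
from h import *
env.movel(W(-.13,.0505,.022),rate=.15)
env.movel(W(-.13,.0505,.2),rate=.25)
effector.release(); 
env.movel(W(-.25,.0505,.3),rate=.25); st('up')
snap('scene','s8.png')
local('scene',0,.05,((.05,.06,.029),(.071,.085,.022)))
local('scene',0,.15,((.05,.056,.02),(.069,.081,.014)))
local('scene',0,-.05,((.05,.06,.029),)); local('scene',0,-.15,((.05,.056,.02),))
for n in["beaker","tape_roll","slide_box","spatula","petri","wide_bottle"]: print(n,[(np.round(r['at'],3).tolist(),round(r['score'],2)) for r in tip_of('scene',n)])
P,C,U=cloud('scene',np.load('/tmp/scene_p.npy'),np.load('/tmp/scene_d.npy')); q=P-O;x=q@X;y=q@Y
for yc in(-.15,-.05,.05,.15):
    m=(np.abs(y-yc)<.045)&(x>-.04)&(x<-.021)&(P[:,2]>.022)&(P[:,2]<.044); yy=y[m]-yc; print(yc,m.sum(),np.percentile(np.abs(yy),[2,50,98]))
a=cv2.imread('pics/s8.png'); cv2.imwrite('pics/s8c.png',cv2.resize(a[200:300,160:380],None,fx=3.6,fy=3.6,interpolation=cv2.INTER_CUBIC))
E
```

```text
up t 46.2 rail [-0.2496  0.0505  0.2998] F [-0.2 -0.3  0.2] w 0.0922
scene 0.05 (array([0.00030017, 0.00049911]), np.float64(0.0006186587789972428), 90)
scene 0.071 (array([0.0003439 , 0.00056501]), np.float64(0.0009110832528443896), 96)
scene 0.05 (array([-7.12836988e-05, -1.39522492e-04]), np.float64(0.0008334240683536553), 39)
scene 0.069 (array([0.00065844, 0.00064368]), np.float64(0.0005820862120001595), 51)
scene 0.05 (array([-0.00021921,  0.00061905]), np.float64(0.0007948058358163285), 89)
scene 0.05 (array([-8.16752129e-05, -5.73129415e-04]), np.float64(0.0009530858890850653), 34)
beaker [([0.385, -0.039, 0.001], 0.66)]
tape_roll []
slide_box [([0.689, -0.357, 0.004], 0.87)]
spatula [([0.345, 0.233, 0.002], 0.79), ([0.662, 0.353, -0.005], 0.75)]
petri [([0.338, -0.19, 0.001], 0.81)]
wide_bottle [([0.48, -0.39, 0.001], 0.92), ([0.636, 0.039, -0.001], 0.64), ([0.409, -0.313, -0.0], 0.63)]
-0.15 24 [0.02854011 0.03224046 0.03566303]
-0.05 36 [0.02826396 0.03814317 0.04238133]
0.05 41 [0.03210993 0.03819066 0.04258173]
0.15 22 [0.02889616 0.032055   0.03525869]
```

View pics/s8c.png

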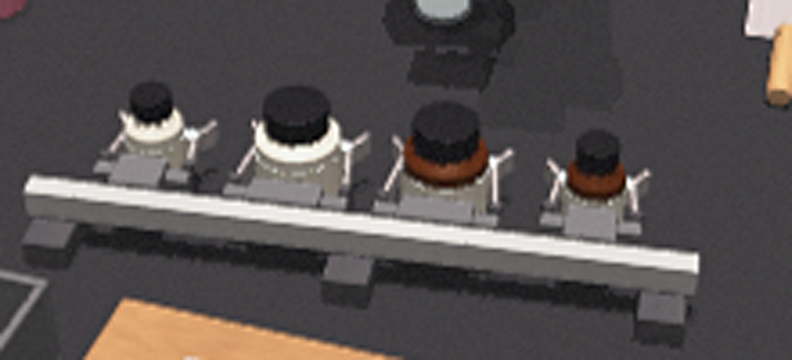

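View pics/s8.png

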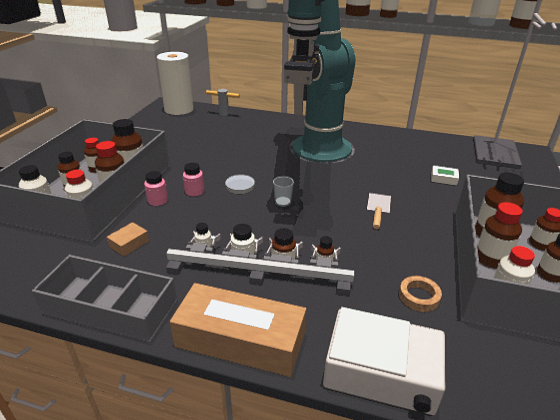

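All four clips are filled. The brown wide bottle is at (284,245) and the slim one at (325,250), and their jaw spread matches the already stored bottles. The pinks and other bystanders have not moved, and the gripper is open and clear.

```bash
python3 -c "
from h import *
print(workorder.finish_job())"
```

```text
the job is handed in; nothing more can be done
None
```

Both brown bottles are put away in the empty clips of their own size, and the job is handed in. I slid each one upright to its clip mouth in a light grip. Then I let go and pushed it home from behind with the closed fingers.

- **Seating:** each push rose to a peak (about 12 N slim, 15 N wide), dropped as the jaws snapped, then met a hard stop. The last check put both bottles within about 1 mm of their home positions and upright. The jaws at both clips stand as far apart as those on the white stored bottles, so I take them as closed. I did not read the jaw angles.
- **Forces:** while I slid the wide bottle to its mouth, the wrist force was higher than with the slim one (about 7 N along, 10 N up) and it stopped about 3–4 mm short and 2.5 mm to one side. I measured it upright before pushing on, and the jaws centred it. The highest force I read was about 31 N, pushing the wide bottle against its stop, well under the 120 N wrist limit.
- **Other things:** the beaker, slide box, spatula, petri dish, stored bottles and the pink look-alikes measured in place. The network missed the tape roll in the last check (it reported that spot as a second spatula), but the picture shows it unmoved.
- **Finish:** the gripper is open and clear of everything. The last reading before hand-in was 46 s, within the 72 s limit.

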